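# Swing the bench magnifier over the slide and light it

### The job

With one closed fingertip, gently push the arm of the bench magnifier sideways until its round lens is centred over the glass slide in the rectangular holder (not over the round petri dish), and leave it there; do not grip the arm. Then press the push button on the white switch box all the way down to turn on the magnifier's lamp, and let it come back up. Leave the slide holder, the dish, the oil bottle and the slide box where they are.

Things in the scene. Friction and masses are not known exactly. Their poses are not given: they have to be found in the camera images.
- magnifier (a joint): Swing angle of the magnifier about the vertical axis of its stand, rad. 0: the arm points along the stand's own -x axis (roughly towards the robot); grows anticlockwise seen from above; stops at -1.5 and 1.5. A stiff friction pivot (about 0.12 N m, so 1 to 2 N at the arm's middle): the arm stays where it is left and does not coast when pushed at under 0.1 m/s.
- pivot (a point): Point on the vertical swing axis of the magnifier, 143 mm above the table, level with the top face of the arm. The stand is a round black foot (140 mm diameter, 26 mm high) with a 26 mm steel column and a black hub of 44 mm diameter whose top is 152 mm above the table. It is fixed to the bench, in the middle of a flat round dark rubber mat (490 mm diameter, 4 mm thick). Axes are the stand's own.
- lens (a point): Centre of the magnifier's round lens, 185 mm from the swing axis and 134 mm above the table. White ring frame of 104 mm outer diameter, from 125 to 143 mm above the table, with a glass disc in it. The frame and the arm are one rigid part. Axes turn with the arm: x points from the lens back to the hub.
- bar_mid (a point): Middle of the top face of the magnifier's straight white arm, 95 mm from the swing axis, 143 mm above the table. The arm is a level bar 16 mm wide and 18 mm high (underside 125 mm above the table), free between the hub (22 mm from the axis) and the ring frame (133 mm from the axis): the place to push, from either side. Free space below it and above it. Axes turn with the arm: x points to the hub.
- slide_holder: Flat grey rectangular holder, 60 x 110 mm (its x, y), 8 mm high with 5 mm higher end bars, with a glass slide lying in its middle, loose on the mat. Origin: centre of its underside, straight under the slide's centre (4 mm above the table). It lies 185 mm from the swing axis to within 5 mm, so the lens can be swung over it.
- dish: Bystander: round clear petri dish with lid, 88 mm diameter, 17 mm high, with a white paper disc on top, loose on the mat under the lens's path on the other side. Origin: centre of its underside.
- lamp_button (a joint): Travel of the lamp's push button, m: 0 up, 0.006 fully down (4 N); springs back.
- lamp_button_top (a point): Centre of the top of the round black push button, 44 mm above the table when up; 30 mm diameter, standing 10 mm out of a round grey collar (46 mm diameter), pressed straight down, in the middle of a white box 90 x 70 x 22 mm (its x, y, z) that is fixed to the bench.
- oil_bottle: Bystander: small upright brown bottle, 34 mm diameter, 70 mm high, loose. Origin: centre of its underside.
- slide_box: Bystander: closed slide box, 97 x 82 x 35 mm, grey with a white lid, loose. Origin: centre of its underside.
Mind the look-alikes: they are no part of the job. Leave any orange or yellow look-alike of the part that bears lamp_button alone.

How it is judged:
By the outcome, as a careful person would: the job done as asked, in the order asked, and still so for the second after the job is handed in, with the robot touching nothing.
It also fails if it takes over 45 s, if anything falls off the work surface, if the arm or the gripper's body presses on something with over 40 N, if the wrist force passes 120 N, or if a joint passes its speed limit or range.

### The arm

A 7-joint arm with a two-finger parallel gripper is mounted at the origin on the work surface. World frame = base frame: x ahead of the robot, y to its left, z up, the work surface at z = 0. Lengths are in m, angles in rad, forces in N, time in s.
With the tool pointing down it reaches from about 0.4 to 0.85 m from the base axis. Payload 6.9 kg.
Tool frame: the origin (TCP) lies midway between the tips of the shut fingers; the grasp point (between the pads) lies 19 mm behind it; z points along the fingers, y is the line along which they close (so a half turn about z gives the same grasp; the last joint's range is limited). The gripper opens to 85 mm and grips with 20 to 120 N. Pads are 22 mm wide; open, the fingers measure 114 mm over their backs; the gripper's body (76 mm by 85 mm) begins 54 mm behind the grasp point. The pads swing forward as they close: fully open they stand 13 mm farther back than shut.
Start: joints at [1.448, 0.507, -0.238, 1.5, 0.126, 1.149, -0.155], TCP at [0.141, -0.609, 0.21] pointing down, gripper open.
Joint ranges: [-3.08, 3.08], [-0.24, 2.05], [-1.43, 1.35], [0, 2.5], [-1.52, 4.66], [0.17, 1.96], [-2.89, 2.89]. Speed limits (rad/s): [2.39, 2.39, 3.14, 3.14, 3.14, 3.14, 3.14].

### API

Orientations are given as a rotation vector (axis times angle).
In Python, from workcell import readout, imaging, ticket, finder gives the robot as it stands.
- The arm moves only by the tool step_arm, never from a script. Its arguments are lists of equal length, an entry for each row: "gripper": the opening, from 0 (shut) to 1 (fully open); "delta_pos": the shift along the tool's x, y, z in units of 0.15 m (1.0 is 0.15 m), a list of three; "angular": the turn, a rotation vector about the tool's x, y, z in units of pi rad (1.0 is pi rad), a list of three. In form: {"gripper": [gripper, ...], "delta_pos": [[x, y, z], ...], "angular": [[wx, wy, wz], ...]}. A call has 1 to 5 rows; each row is the pose to reach, as a shift and turn from the pose commanded when the call began, along the tool's axes at that moment, turning the shorter way round; what a row does not reach only later rows make up. A row lasts 1/12 s, in which the tool goes at most 41.7 mm and 7.16 degrees, less where a joint would pass 70% of its speed; a pose out of reach is approached as far as the arm can. A call with a number of a shift or a turn outside -1 to 1 is refused whole. A call with a gripper value outside its range is refused whole. The fingers move at their own pace and stop on an object; "squeeze" is the grip in N (left out, the last holds). Time passes only in rows, so rows that repeat a pose let the fingers close. It gives the time, the measured TCP pose, the force, the opening and the grip force at its end, in the units of the state.
- readout.get_state(): the state, without advancing time (a new reading comes with each control period).
- imaging.grab_frame(name): name is "side" or "top"; returns the picture (480x640x3 uint8, red, green, blue); there is no depth.
- imaging.camera_params(name): a dict with "camera_matrix" (3x3 intrinsics, pixels), "cam_to_world" (4x4, takes a point from camera to world coordinates). Camera axes: x right, y up, looking along -z (the intrinsics and any distortion apply to the point x, -y, -z); pixel columns grow to the right and rows downward; lengths in m; the calibration is good to about 2 mm. A picture is of the moment at which its call begins. camera_params takes no time and is no camera call.
- ticket.finish_job(): hands the job in; it is judged then, once.
Trained networks look in the newest picture that a camera, given by its name, has taken for a name from the list of things; names that differ only in an ending like _2 or _b are one class to them, and where a whole thing is asked for, a point or a joint stands for the part that bears it (a point fixed in the world has none). Each returns a list of dicts, best first, with "confidence" (0 to 1); they miss things now and then, are a little off and sometimes report something else, mostly with a low value. They report only what shows in the picture. A call takes as long as a camera call. They do not tell look-alikes from the thing itself.
- finder.find_in(camera, thing): "position" ([x, y, z] in m, in world coordinates, good to about 4 mm: the middle of the surface that is visible of it).
- finder.cut_out(camera, thing): "pixels" (480x640 bool, what is visible of it).
- finder.tip_of(camera, thing): "position" ([x, y, z] in m, in world coordinates, good to about 4 mm: a listed point, or the origin of a listed thing).
The state is a dict: "time_s": time; "q": joint angles; "qvel": joint speeds; "effort": joint torques, N m; "position": TCP position; "tcp_rot": TCP orientation; "wrist_force": force on the tool from outside, world axes, zero at the start; "wrist_torque": the same for the moment, N m; "finger_gap": opening from 0.0 (shut) to 1.0 (fully open); "grasp_force": force on a finger pad.
Only numpy, scipy, OpenCV 4.12 (cv2) and the standard library are available. Lean on these libraries where they do the work, as an engineer would, in place of code of your own. Each camera call takes 0.05 s, during which the arm holds its last target. There are 200 camera calls.

## Working session

There is one attempt and no reset: what is moved stays moved. The work goes in short steps, Python scripts to look and compute and a tool call to move; the robot and the scene stay as the last step left them, time stands still between calls to the robot, and variables do not carry over. Pictures are saved under pics/ and viewed, at most 10 in all, crops included, and the job is handed in when it is done.

Besides the shell and the picture viewer there is one more tool, called in YAML: its name, and indented under it one key for each argument. step_arm: Moves the arm, as the interface text tells. Shifts and turns lie within -1 to 1; 1 stands for 0.15 m of shift or pi rad of turn. Its arguments: {"type":"object","properties":{"gripper":{"type":"array","items":{"type":"number"}},"delta_pos":{"type":"array","items":{"type":"array","items":{"type":"number"}}},"angular":{"type":"array","items":{"type":"array","items":{"type":"number"}}},"squeeze":{"type":"number"}},"required":["gripper","delta_pos","angular"]}

```bash
mkdir -p pics; python3 - <<'E'
from workcell import readout, imaging, finder
import cv2, numpy as np
s=readout.get_state(); print({k:np.round(s[k],3) for k in('time_s','position','tcp_rot','finger_gap')})
ims=[]
for c in('top','side'):
    im=imaging.grab_frame(c); cv2.imwrite(f'pics/{c}0.png',im[:,:,::-1])
    for t in('pivot','lens','bar_mid','slide_holder','dish','lamp_button_top','oil_bottle','slide_box'):
        print(c,t,[(np.round(d['position'],3).tolist(),round(d['confidence'],2)) for d in finder.tip_of(c,t)][:4])
E
```

```text
{'time_s': np.float64(0.0), 'position': array([ 0.141, -0.608,  0.209]), 'tcp_rot': array([-3.119, -0.357,  0.   ]), 'finger_gap': np.float64(0.996)}
top pivot [([0.688, 0.043, 0.147], 0.78)]
top lens [([0.5, 0.044, 0.134], 0.61), ([0.593, 0.044, 0.143], 0.57)]
top bar_mid [([0.592, 0.039, 0.141], 0.85), ([0.488, -0.362, 0.046], 0.66), ([0.433, 0.388, -0.004], 0.35)]
top slide_holder [([0.522, 0.131, 0.006], 0.61)]
top dish []
top lamp_button_top [([0.467, -0.224, 0.046], 0.64), ([0.49, -0.502, 0.044], 0.61), ([0.487, -0.362, 0.044], 0.57)]
top oil_bottle [([0.432, 0.383, -0.001], 0.68)]
top slide_box [([0.595, 0.414, -0.003], 0.96)]
side pivot [([0.683, 0.037, 0.144], 0.86)]
side lens [([0.5, 0.046, 0.136], 0.83), ([0.558, -0.09, 0.005], 0.55)]
side bar_mid [([0.59, 0.048, 0.143], 0.67)]
side slide_holder [([0.525, 0.129, 0.006], 0.81), ([0.438, 0.385, -0.001], 0.28)]
side dish [([0.558, -0.092, 0.007], 0.63), ([0.499, 0.048, 0.138], 0.33)]
side lamp_button_top [([0.489, -0.503, 0.047], 0.6), ([0.461, -0.224, 0.042], 0.57), ([0.484, -0.363, 0.047], 0.48)]
side oil_bottle [([0.436, 0.382, -0.001], 0.94)]
side slide_box [([0.594, 0.416, 0.0], 0.74)]
```

View pics/top0.png

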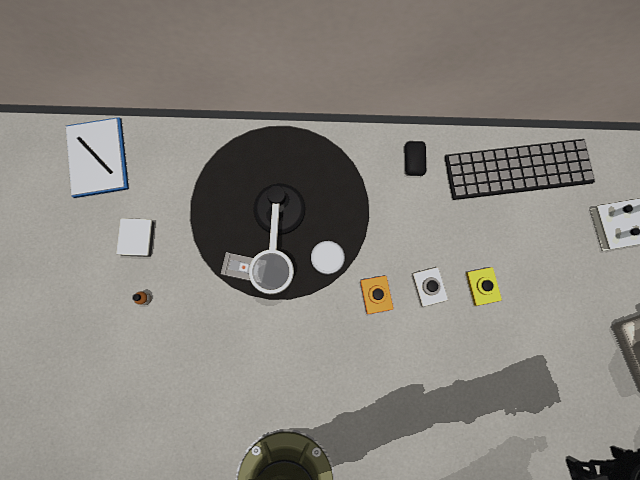

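View pics/side0.png

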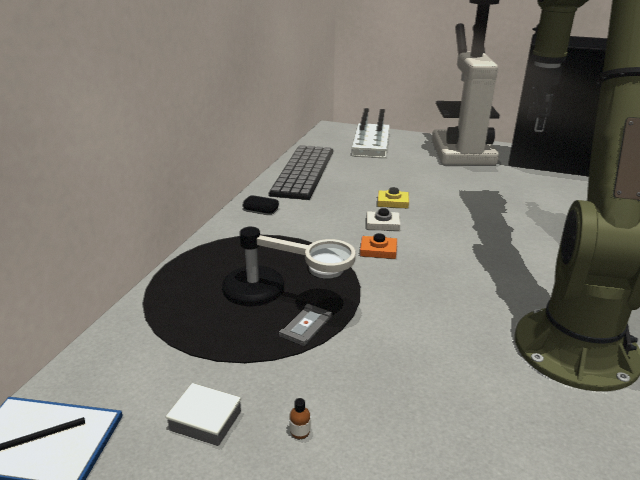

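Top view: the lens is at (271,271), the holder at (238,266) and partly covered by the lens, and the dish at (328,257). The hub is at (277,197). Candidates for the button are orange (377,294), white (431,286) and yellow (486,286). By the description I choose white. The side view shows the whole holder, with its slide near (305,323).

I'll refine these points and check the choice in a crop.

```bash
cat > h.py <<'E'
import cv2, numpy as np
from workcell import readout, imaging, finder
def ray(c,uv,z):
    P=imaging.camera_params(c);K=np.array(P['camera_matrix']);T=np.array(P['cam_to_world'])
    d=np.linalg.inv(K)@[uv[0],uv[1],1]; d=T[:3,:3]@[d[0],-d[1],-d[2]]; o=T[:3,3]
    return o+d*(z-o[2])/d[2]
def cen(m):
    return cv2.minEnclosingCircle(max(cv2.findContours(m.astype(np.uint8),0,1)[0],key=cv2.contourArea))
E
python3 - <<'E'
from h import *
top=imaging.grab_frame('top'); side=imaging.grab_frame('side')
# mat: fit ellipse to dark blob outline
for c,im in(('top',top),('side',side)):
    m=(im.max(2)<45).astype(np.uint8)
    k=max(cv2.findContours(m,0,1)[0],key=cv2.contourArea)
    h=cv2.convexHull(k)[:,0]; w=np.array([ray(c,p,.004)[:2] for p in h]).astype(np.float32)
    A=np.c_[2*w,np.ones(len(w))]; x=np.linalg.lstsq(A,(w**2).sum(1),rcond=None)[0]
    print(c,'mat',x[:2],'r',np.sqrt(x[2]+x[:2]@x[:2]))
for c,im in(('top',top),('side',side)):
    for t,z in(('lamp_button',.033),('slide_holder',.012),('lens',.14),('dish',.021)):
        for d in finder.cut_out(c,t)[:3]:
            mm=d['pixels'];k=max(cv2.findContours(mm.astype(np.uint8),0,1)[0],key=cv2.contourArea)
            w=np.array([ray(c,p,z)[:2] for p in k[:,0]]).astype(np.float32)
            r=cv2.minAreaRect(w*1000); uv=np.argwhere(mm).mean(0)[::-1]
            print(c,t,round(d['confidence'],2),uv.round(),np.round(r[0]),np.round(r[1]),round(r[2]),im[mm].mean(0).round())
# red dot
for c,im in(('top',top),('side',side)):
    i=im.astype(int); m=(i[...,0]-i[...,1]>50)&(i[...,0]-i[...,2]>40)
    b=(slice(250,285),slice(220,260)) if c=='top' else (slice(300,345),slice(275,335))
    p=np.argwhere(m[b])
    if len(p): uv=p.mean(0)[::-1]+[b[1].start,b[0].start]; print(c,'red',len(p),uv,ray(c,uv,.010))
a=cv2.resize(top[215:315,210:350],(640,457),interpolation=2); b=cv2.resize(side[290:355,265:345],(320,260),interpolation=2)
d=cv2.resize(top[255:325,395:465],(260,260),interpolation=2); e=np.zeros((260,640,3),np.uint8); e[:,:320]=b; e[:,340:600]=d
o=np.vstack([a,e]); o=cv2.resize(o,(534,598)); cv2.imwrite('pics/crop1.png',o[:,:,::-1])
E
```

```text
top mat [0.68459307 0.03986047] r 0.2421811537687912
side mat [0.68767311 0.03176286] r 0.2501168026467204
top lamp_button 0.61 [486. 285.] [ 491. -505.] [26. 29.] 1 [40. 38. 33.]
top lamp_button 0.55 [431. 285.] [ 487. -361.] [26. 26.] 89 [44. 42. 42.]
top lamp_button 0.45 [377. 294.] [ 461. -222.] [29. 28.] 46 [58. 49. 43.]
top slide_holder 0.95 [236. 266.] [526. 147.] [80. 63.] 79 [148. 144. 141.]
top lens 0.86 [272. 254.] [577.  50.] [261. 101.] 3 [134. 134. 135.]
top dish 0.87 [327. 257.] [555. -91.] [85. 84.] 1 [191. 192. 195.]
side lamp_button 0.61 [383. 212.] [ 487. -374.] [25. 43.] 15 [35. 34. 33.]
side lamp_button 0.37 [393. 190.] [ 493. -516.] [21. 35.] 14 [56. 55. 51.]
side lamp_button 0.16 [299. 419.] [438. 382.] [33. 82.] 21 [97. 78. 62.]
side slide_holder 0.92 [305. 324.] [525. 129.] [123.  68.] 80 [113. 113. 111.]
side lens 0.73 [305. 250.] [581.  58.] [270. 128.] 4 [137. 137. 130.]
side dish 0.75 [324. 274.] [546. -44.] [76. 33.] 6 [106. 106. 103.]
top red 7 [243.28571429 267.        ] [0.52381802 0.12915038 0.01      ]
side red 9 [305.66666667 321.88888889] [0.52592001 0.12216073 0.01      ]
```

View pics/crop1.png

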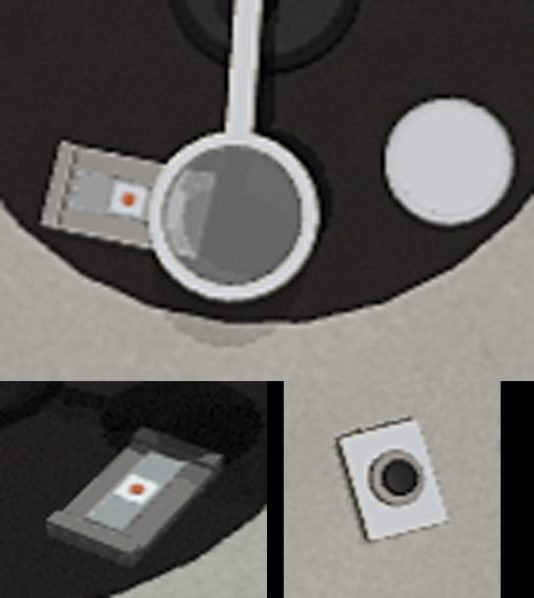

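The crop confirms it: the white box has a black button in a grey collar. The slide's centre dot is at about (0.524, 0.129) and the pivot at about (0.685, 0.040). That gives a radius of 0.184, which matches the stated 185 mm. The bar has to swing about 0.48 rad towards +y. I'll approach with the gripper shut on the bar's -y side.

step_arm:
  gripper: [0,0,0,0,0]
  delta_pos:
    - [0.19,-0.16,0]
    - [0.38,-0.32,0]
    - [0.57,-0.48,0]
    - [0.76,-0.64,0]
    - [0.95,-0.8,0]
  angular:
    - [0,0,0]
    - [0,0,0]
    - [0,0,0]
    - [0,0,0]
    - [0,0,0]

```text
time_s: 1.82
position: [0.2536, -0.4583, 0.2098]
tcp_rot: [3.121, 0.356, 0.0]
wrist_force: [0.9, -0.8, 0.1]
finger_gap: 0.298
grasp_force: 0.0
```

step_arm:
  gripper: [0,0,0,0,0]
  delta_pos:
    - [0.19,-0.16,0]
    - [0.38,-0.32,0]
    - [0.57,-0.48,0]
    - [0.76,-0.64,0]
    - [0.95,-0.8,0]
  angular:
    - [0,0,0]
    - [0,0,0]
    - [0,0,0]
    - [0,0,0]
    - [0,0,0]

```text
time_s: 2.23
position: [0.3654, -0.3092, 0.21]
tcp_rot: [3.121, 0.357, 0.001]
wrist_force: [1.7, 0.6, 0.7]
finger_gap: -0.002
grasp_force: 0.0
```

step_arm:
  gripper: [0,0,0,0,0]
  delta_pos:
    - [0.19,-0.16,0]
    - [0.38,-0.32,0]
    - [0.57,-0.48,0]
    - [0.76,-0.64,0]
    - [0.95,-0.8,0]
  angular:
    - [0,0,0.03]
    - [0,0,0.06]
    - [0,0,0.09]
    - [0,0,0.12]
    - [0,0,0.15]

```text
time_s: 2.65
position: [0.4772, -0.1601, 0.21]
tcp_rot: [3.117, -0.389, 0.001]
wrist_force: [0.3, -1.3, 0.6]
finger_gap: -0.002
grasp_force: 0.0
```

```bash
cat >> h.py <<'E'
from scipy.spatial.transform import Rotation as Ro
def units(goal):
    s=readout.get_state(); p=np.array(s['position'])
    return p.round(4),(Ro.from_rotvec(s['tcp_rot']).inv().apply(np.array(goal)-p)/.15).round(3)
E
python3 -c "
from h import *
print(units([.59,-.014,.21]))"
```

```text
(array([ 0.4772, -0.1601,  0.21  ]), array([ 0.49 , -1.129, -0.   ]))
```

step_arm:
  gripper: [0,0,0,0,0]
  delta_pos:
    - [0.1,-0.2,0]
    - [0.2,-0.4,0]
    - [0.3,-0.6,0]
    - [0.4,-0.8,0]
    - [0.49,-1,0]
  angular:
    - [0,0,0]
    - [0,0,0]
    - [0,0,0]
    - [0,0,0]
    - [0,0,0]

```text
time_s: 3.07
position: [0.5849, -0.0324, 0.2098]
tcp_rot: [3.118, -0.382, 0.001]
wrist_force: [0.3, -0.8, 0.3]
finger_gap: 0.004
grasp_force: 0.0
```

step_arm:
  gripper: [0,0,0,0,0]
  delta_pos:
    - [0,-0.13,0]
    - [0,-0.13,0.2]
    - [0,-0.13,0.4]
    - [0,-0.13,0.62]
    - [0,-0.13,0.62]
  angular:
    - [0,0,0]
    - [0,0,0]
    - [0,0,0]
    - [0,0,0]
    - [0,0,0]

```text
time_s: 3.48
position: [0.5848, -0.015, 0.1112]
tcp_rot: [3.117, -0.38, -0.015]
wrist_force: [-1.1, -0.5, -0.3]
finger_gap: -0.001
grasp_force: 0.0
```

```bash
python3 -c "
from h import *
print(units([.59,.012,.117]))
ims=[cv2.resize(imaging.grab_frame('top')[160:320,180:380],(400,320)),cv2.resize(imaging.grab_frame('side')[180:340,200:400],(400,320))]
cv2.imwrite('pics/c2.png',np.hstack(ims)[:,:,::-1])"
```

```text
(array([ 0.5848, -0.015 ,  0.1112]), array([-0.01 , -0.183, -0.039]))
```

View pics/c2.png

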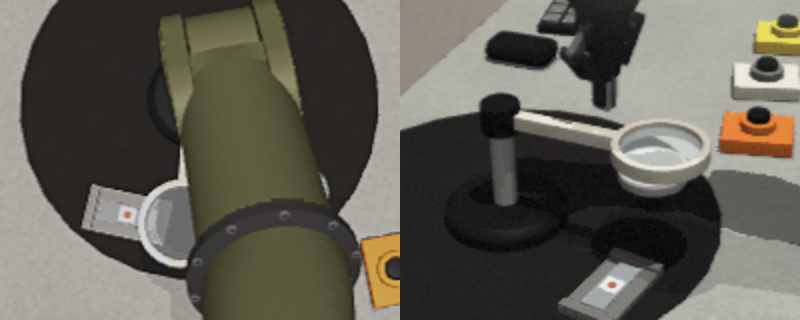

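The shut fingertip stands on the bar's far (-y) side, clear of it. The bar is at about (565,125) and the fingertip at about (605,100) in the crop. I'll push slowly in world +y at about 0.06 m/s.

step_arm:
  gripper: [0,0,0,0,0]
  delta_pos:
    - [-0.008,-0.032,0]
    - [-0.016,-0.064,0]
    - [-0.024,-0.097,0]
    - [-0.032,-0.129,0]
    - [-0.04,-0.162,0]
  angular:
    - [0,0,0]
    - [0,0,0]
    - [0,0,0]
    - [0,0,0]
    - [0,0,0]

```text
time_s: 4.0
position: [0.5889, 0.0111, 0.1177]
tcp_rot: [-3.118, 0.381, -0.002]
wrist_force: [0.2, 0.0, -0.7]
finger_gap: 0.001
grasp_force: 0.0
```

step_arm:
  gripper: [0,0,0,0,0]
  delta_pos:
    - [-0.008,-0.032,0]
    - [-0.016,-0.064,0]
    - [-0.024,-0.097,0]
    - [-0.032,-0.129,0]
    - [-0.04,-0.162,0]
  angular:
    - [0,0,0]
    - [0,0,0]
    - [0,0,0]
    - [0,0,0]
    - [0,0,0]

```text
time_s: 4.42
position: [0.5885, 0.0352, 0.1167]
tcp_rot: [3.118, -0.382, -0.0]
wrist_force: [0.4, -2.0, 0.8]
finger_gap: 0.001
grasp_force: 0.7
```

step_arm:
  gripper: [0,0,0,0,0]
  delta_pos:
    - [-0.008,-0.032,0]
    - [-0.016,-0.064,0]
    - [-0.024,-0.097,0]
    - [-0.032,-0.129,0]
    - [-0.032,-0.129,0]
  angular:
    - [0,0,0]
    - [0,0,0]
    - [0,0,0]
    - [0,0,0]
    - [0,0,0]

```text
time_s: 4.83
position: [0.5884, 0.057, 0.1167]
tcp_rot: [-3.117, 0.379, 0.0]
wrist_force: [-0.1, 0.7, -0.3]
finger_gap: 0.001
grasp_force: 0.0
```

```bash
python3 -c "
from h import *
for c in('top','side'):
  im=imaging.grab_frame(c)
  for t in('lens','bar_mid'): print(c,t,[(np.round(d['position'],3),round(d['confidence'],2)) for d in finder.tip_of(c,t)][:2])
  cv2.imwrite('pics/c3%s.png'%c,im[:,:,::-1])
print(units([.585,.065,.111]))
a,b=[cv2.imread('pics/c3%s.png'%c) for c in('top','side')]
cv2.imwrite('pics/c3.png',np.hstack([cv2.resize(a[160:320,180:380],(400,320)),cv2.resize(b[180:340,200:400],(400,320))]))"
```

```text
top lens []
top bar_mid []
side lens [(array([0.51 , 0.1  , 0.137]), 0.81)]
side bar_mid [(array([0.598, 0.074, 0.144]), 0.87)]
(array([0.5885, 0.055 , 0.1166]), array([-0.038, -0.059,  0.038]))
```

View pics/c3.png

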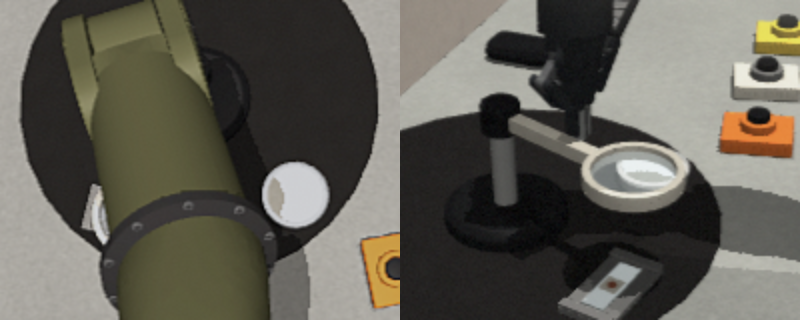

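The lens has swung to about (0.51, 0.10), an offset angle of 0.33 rad against a target of about 0.505. I'll push 13 mm more, then back off to measure from above.

step_arm:
  gripper: [0,0,0,0,0]
  delta_pos:
    - [-0.007,-0.028,0]
    - [-0.014,-0.056,0]
    - [-0.021,-0.084,0]
    - [-0.021,-0.084,0]
    - [-0.021,-0.084,0]
  angular:
    - [0,0,0]
    - [0,0,0]
    - [0,0,0]
    - [0,0,0]
    - [0,0,0]

```text
time_s: 5.55
position: [0.5884, 0.0691, 0.1167]
tcp_rot: [-3.118, 0.38, 0.0]
wrist_force: [-0.3, -1.2, 0.2]
finger_gap: -0.001
grasp_force: 0.0
```

step_arm:
  gripper: [0,0,0,0,0]
  delta_pos:
    - [0.02,0.08,0]
    - [0.06,0.24,0]
    - [0.12,0.48,-0.05]
    - [0.18,0.72,-0.3]
    - [0.24,0.96,-0.5]
  angular:
    - [0,0,0]
    - [0,0,0]
    - [0,0,0]
    - [0,0,0]
    - [0,0,0]

```text
time_s: 5.97
position: [0.5875, -0.0695, 0.1806]
tcp_rot: [3.118, -0.382, -0.005]
wrist_force: [1.0, 0.5, 0.7]
finger_gap: -0.002
grasp_force: 0.0
```

```bash
cat > m.py <<'E'
from h import *
print(readout.get_state()['position'])
for c in('top','side'):
  im=imaging.grab_frame(c)
  for t in('lens','bar_mid','slide_holder'): print(c,t,[(np.round(d['position'],3),round(d['confidence'],2)) for d in finder.tip_of(c,t)][:2])
  cv2.imwrite('pics/m%s.png'%c,im[:,:,::-1])
a,b=[cv2.imread('pics/m%s.png'%c) for c in('top','side')]
cv2.imwrite('pics/m.png',np.hstack([cv2.resize(a[200:310,200:310],(400,400),interpolation=2),cv2.resize(b[200:360,220:380],(400,400))]))
E
python3 m.py
```

```text
[ 0.58746612 -0.06945257  0.18063988]
top lens [(array([0.52 , 0.121, 0.134]), 0.73)]
top bar_mid [(array([0.601, 0.083, 0.144]), 0.76)]
top slide_holder [(array([0.523, 0.126, 0.008]), 0.63)]
side lens [(array([0.52 , 0.122, 0.135]), 0.91), (array([ 0.554, -0.092,  0.005]), 0.29)]
side bar_mid [(array([0.601, 0.086, 0.144]), 0.77)]
side slide_holder [(array([0.526, 0.13 , 0.002]), 0.59)]
```

View pics/m.png

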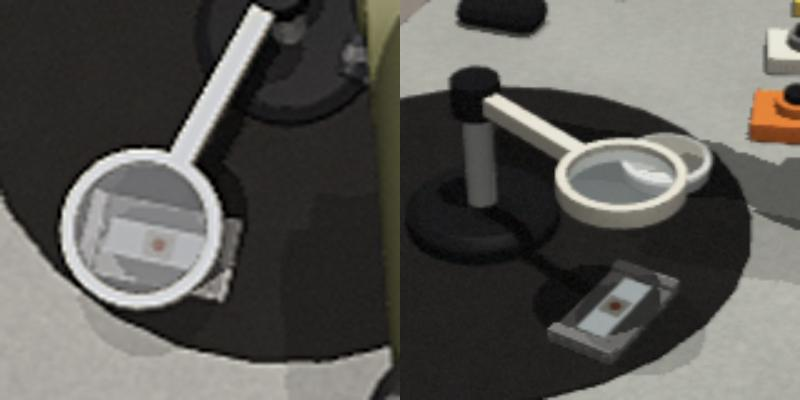

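The red centre dot shows through the glass at crop (158,245), right of and below the ring centre at about (141,228). Part of that is parallax, so I'll fit the ring.

```bash
cat > f.py <<'E'
from h import *
for c,b in(('top',(225,300,205,275)),('side',(245,300,270,345))):
    im=cv2.imread('pics/m%s.png'%c)[b[0]:b[1],b[2]:b[3]]
    g=im.min(2); m=((g>(175 if c=='top' else 140))*255).astype(np.uint8)
    n,l,st,_=cv2.connectedComponentsWithStats(m); i=1+st[1:,4].argmax(); m=(l==i).astype(np.uint8)
    k=max(cv2.findContours(m,0,1)[0],key=cv2.contourArea)[:,0]+[b[2],b[0]]
    # outer contour to plane, robust circle fit r=52 mm
    z=.143 if c=='top' else .134
    w=np.array([ray(c,p,z)[:2] for p in k])
    from scipy.optimize import least_squares
    r=least_squares(lambda x:np.hypot(*(w-x[:2]).T)-x[2],[.52,.12,.052],loss='soft_l1',f_scale=.001)
    print(c,r.x, 'ang',np.arctan2(r.x[1]-.040,.685-r.x[0]),'R',np.hypot(r.x[0]-.685,r.x[1]-.04))
E
python3 f.py
```

```text
top [0.52109098 0.12165264 0.05095305] ang 0.462173156463713 R 0.18312105028938308
side [0.5281018  0.08942463 0.06784349] ang 0.3051706690322421 R 0.16449875225080482
```

The lens is at (0.521, 0.122) and the slide centre at (0.524, 0.129), so it's about 7.5 mm short, or 0.043 rad. From the previous push (0.0096 rad/mm), the final tip position is y ≈ 0.0736.

step_arm:
  gripper: [0,0,0,0,0]
  delta_pos:
    - [0,0,0.22]
    - [-0.03,-0.15,0.43]
    - [-0.09,-0.35,0.43]
    - [-0.15,-0.6,0.43]
    - [-0.19,-0.76,0.43]
  angular:
    - [0,0,0]
    - [0,0,0]
    - [0,0,0]
    - [0,0,0]
    - [0,0,0]

```text
time_s: 6.78
position: [0.5872, 0.0555, 0.1148]
tcp_rot: [-3.117, 0.375, 0.004]
wrist_force: [-0.2, 1.4, -0.1]
finger_gap: -0.001
grasp_force: 0.0
```

step_arm:
  gripper: [0]
  delta_pos:
    - [0,0,0]
  angular:
    - [0,0,0]

```text
time_s: 6.87
position: [0.5874, 0.0598, 0.1155]
tcp_rot: [-3.115, 0.364, 0.003]
wrist_force: [-0.6, 0.4, 0.3]
finger_gap: -0.002
grasp_force: 0.0
```

```bash
python3 -c "
from h import *
print(units([.5884,.0736,.1167]))"
```

```text
(array([0.5874, 0.0598, 0.1155]), array([-0.015, -0.091, -0.007]))
```

step_arm:
  gripper: [0,0,0,0,0]
  delta_pos:
    - [-0.005,-0.025,0]
    - [-0.01,-0.05,0]
    - [-0.015,-0.075,0]
    - [-0.015,-0.075,0]
    - [-0.015,-0.075,0]
  angular:
    - [0,0,0]
    - [0,0,0]
    - [0,0,0]
    - [0,0,0]
    - [0,0,0]

```text
time_s: 7.28
position: [0.5891, 0.0612, 0.1161]
tcp_rot: [3.118, -0.383, -0.0]
wrist_force: [-0.8, 0.2, -1.1]
finger_gap: -0.001
grasp_force: 0.0
```

```bash
python3 -c "
from h import *
print(units([.5884,.0736,.1167]))"
```

```text
(array([0.5891, 0.0612, 0.1161]), array([-0.025, -0.079, -0.004]))
```

step_arm:
  gripper: [0,0,0,0,0]
  delta_pos:
    - [-0.008,-0.026,0]
    - [-0.016,-0.053,0]
    - [-0.025,-0.079,0]
    - [-0.025,-0.079,0]
    - [-0.025,-0.079,0]
  angular:
    - [0,0,0]
    - [0,0,0]
    - [0,0,0]
    - [0,0,0]
    - [0,0,0]

```text
time_s: 7.7
position: [0.5883, 0.0747, 0.1162]
tcp_rot: [-3.118, 0.38, -0.0]
wrist_force: [-0.8, 0.8, 0.7]
finger_gap: 0.002
grasp_force: 0.0
```

step_arm:
  gripper: [0,0,0,0,0]
  delta_pos:
    - [0.02,0.08,0]
    - [0.06,0.24,0]
    - [0.12,0.48,-0.05]
    - [0.18,0.72,-0.3]
    - [0.24,0.96,-0.5]
  angular:
    - [0,0,0]
    - [0,0,0]
    - [0,0,0]
    - [0,0,0]
    - [0,0,0]

```text
time_s: 8.12
position: [0.5873, -0.0636, 0.1801]
tcp_rot: [3.118, -0.382, -0.004]
wrist_force: [1.9, 0.2, 0.8]
finger_gap: 0.004
grasp_force: 0.0
```

```bash
python3 m.py; python3 f.py
```

```text
[ 0.58729008 -0.06359363  0.18012726]
top lens [(array([0.522, 0.128, 0.137]), 0.77)]
top bar_mid [(array([0.604, 0.086, 0.146]), 0.59)]
top slide_holder [(array([0.524, 0.129, 0.005]), 0.54)]
side lens [(array([0.524, 0.13 , 0.134]), 0.63)]
side bar_mid [(array([0.605, 0.09 , 0.146]), 0.85)]
side slide_holder [(array([0.528, 0.129, 0.003]), 0.64)]
top [0.52521728 0.129898   0.050883  ] ang 0.512485567583566 R 0.18333621527330082
side [0.52936156 0.09337767 0.07075393] ang 0.33038885993137296 R 0.16453722402620458
```

The lens is now at (0.525, 0.130) over the slide at (0.524, 0.129). Next is the white box's button at (0.487, -0.362).

step_arm:
  gripper: [0,0,0,0,0]
  delta_pos:
    - [-0.02,0.2,0]
    - [-0.04,0.4,0]
    - [-0.06,0.6,0]
    - [-0.08,0.8,0]
    - [-0.09,1,0]
  angular:
    - [0,0,0]
    - [0,0,0]
    - [0,0,0]
    - [0,0,0]
    - [0,0,0]

```text
time_s: 8.93
position: [0.5385, -0.2033, 0.1794]
tcp_rot: [-3.118, 0.377, 0.002]
wrist_force: [0.2, -0.2, 1.1]
finger_gap: -0.002
grasp_force: 0.0
```

step_arm:
  gripper: [0,0,0,0,0]
  delta_pos:
    - [-0.02,0.2,0]
    - [-0.04,0.4,0]
    - [-0.06,0.6,0]
    - [-0.08,0.8,0]
    - [-0.09,1,0]
  angular:
    - [0,0,0]
    - [0,0,0]
    - [0,0,0]
    - [0,0,0]
    - [0,0,0]

```text
time_s: 9.35
position: [0.4895, -0.3459, 0.1794]
tcp_rot: [-3.118, 0.378, 0.002]
wrist_force: [0.8, -0.1, 0.3]
finger_gap: 0.006
grasp_force: 0.0
```

step_arm:
  gripper: [0,0]
  delta_pos:
    - [0,0,0]
    - [0,0,0]
  angular:
    - [0,0,0]
    - [0,0,0]

```text
time_s: 9.52
position: [0.4891, -0.3468, 0.1791]
tcp_rot: [-3.117, 0.385, 0.003]
wrist_force: [-0.1, 1.4, 0.1]
finger_gap: 0.001
grasp_force: 0.0
```

```bash
python3 -c "
from h import *
print(units([.4865,-.362,.055]))
for c in ('top','side'):
  imaging.grab_frame(c); print([(np.round(d['position'],3),round(d['confidence'],2)) for d in finder.tip_of(c,'lamp_button_top')])"
```

```text
(array([ 0.4891, -0.3468,  0.1791]), array([0.009, 0.103, 0.827]))
[(array([ 0.595,  0.415, -0.003]), 0.66), (array([ 0.467, -0.222,  0.044]), 0.57)]
[(array([ 0.483, -0.361,  0.046]), 0.62), (array([ 0.488, -0.502,  0.045]), 0.53), (array([ 0.463, -0.224,  0.045]), 0.38)]
```

step_arm:
  gripper: [0,0,0,0,0]
  delta_pos:
    - [0,0.1,0]
    - [0,0.1,0.25]
    - [0,0.1,0.5]
    - [0,0.1,0.7]
    - [0,0.1,0.82]
  angular:
    - [0,0,0]
    - [0,0,0]
    - [0,0,0]
    - [0,0,0]
    - [0,0,0]

```text
time_s: 10.13
position: [0.485, -0.3596, 0.0539]
tcp_rot: [-3.117, 0.38, 0.005]
wrist_force: [-0.4, -0.6, 0.3]
finger_gap: -0.001
grasp_force: 0.0
```

step_arm:
  gripper: [0,0]
  delta_pos:
    - [0,0,0]
    - [0,0,0]
  angular:
    - [0,0,0]
    - [0,0,0]

```text
time_s: 10.3
position: [0.4862, -0.3601, 0.0567]
tcp_rot: [-3.118, 0.38, 0.002]
wrist_force: [0.5, -0.2, 0.4]
finger_gap: 0.001
grasp_force: 0.0
```

```bash
python3 -c "
from h import *
print(units([.4865,-.362,.037]))
a=imaging.grab_frame('side'); cv2.imwrite('pics/p.png',cv2.resize(a[140:270,330:450],(480,520),interpolation=2)[:,:,::-1])"
```

```text
(array([ 0.4862, -0.3601,  0.0567]), array([0.005, 0.012, 0.131]))
```

View pics/p.png

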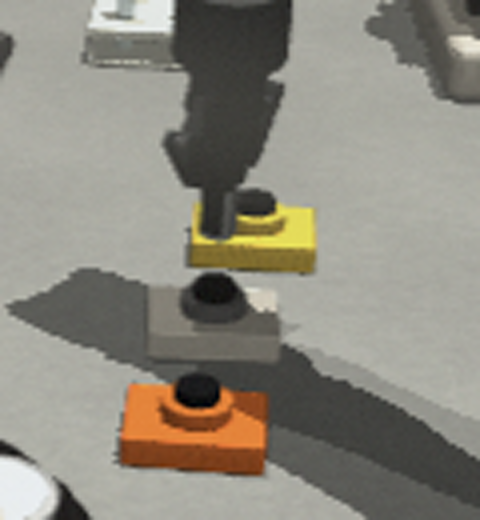

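The fingertip ends at about (218,235) in the crop and the button top is at (213,283). That gap is larger than I expected for 12 mm, so I'll check the projection.

```bash
python3 -c "
from h import *
P=imaging.camera_params('side');K=np.array(P['camera_matrix']);T=np.linalg.inv(P['cam_to_world'])
for n,p in(('tcp',[.4862,-.3601,.0567]),('btn',[.4865,-.362,.044]),('tcp+30',[.4862,-.3601,.0867]),('boxbase',[.4865,-.362,0])):
  c=T[:3,:3]@p+T[:3,3]; u=K@[c[0],-c[1],-c[2]]; u=u[:2]/u[2]; print(n,u,(u-[330,140])*4)"
```

```text
tcp [383.15340884 206.01785775] [212.61363535 264.07143101]
btn [382.92721863 209.87163459] [211.70887453 279.48653837]
tcp+30 [383.85218543 196.02052306] [215.40874174 224.08209224]
boxbase [381.93569434 224.04840776] [207.74277735 336.19363103]
```

step_arm:
  gripper: [0,0,0,0,0]
  delta_pos:
    - [0.005,0.01,0.04]
    - [0.005,0.01,0.07]
    - [0.005,0.01,0.1]
    - [0.005,0.01,0.1]
    - [0.005,0.01,0.1]
  angular:
    - [0,0,0]
    - [0,0,0]
    - [0,0,0]
    - [0,0,0]
    - [0,0,0]

```text
time_s: 10.77
position: [0.4866, -0.362, 0.0421]
tcp_rot: [-3.118, 0.381, 0.0]
wrist_force: [0.2, 0.1, 0.5]
finger_gap: -0.002
grasp_force: 0.0
```

```bash
python3 -c "
from h import *
f=[]
for i in range(4): a=imaging.grab_frame('side'); s=readout.get_state(); f.append(s['wrist_force'])
print(np.mean(f,0),units([.4865,-.362,.037])); cv2.imwrite('pics/p2.png',cv2.resize(a[170:240,350:420],(560,560),interpolation=2)[:,:,::-1])"
```

```text
[-0.13108418 -0.28488202  0.23538096] (array([ 0.4869, -0.3621,  0.0424]), array([-0.003, -0.   ,  0.036]))
```

View pics/p2.png

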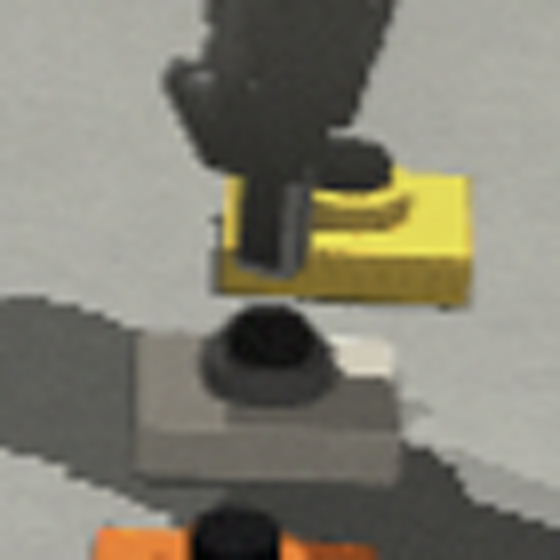

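The fingertip at crop (270,275) is still clearly above the button top at (270,330), and the force is zero. So the real tip sits about 18 mm above the reported TCP. I'll go down in small steps and watch the force.

step_arm:
  gripper: [0,0,0,0,0]
  delta_pos:
    - [0,0,0.02]
    - [0,0,0.03]
    - [0,0,0.04]
    - [0,0,0.04]
    - [0,0,0.04]
  angular:
    - [0,0,0]
    - [0,0,0]
    - [0,0,0]
    - [0,0,0]
    - [0,0,0]

```text
time_s: 11.38
position: [0.4866, -0.362, 0.036]
tcp_rot: [-3.118, 0.382, 0.0]
wrist_force: [0.6, 0.5, -0.4]
finger_gap: 0.001
grasp_force: 0.0
```

step_arm:
  gripper: [0,0,0,0,0]
  delta_pos:
    - [0,0,0.01]
    - [0,0,0.02]
    - [0,0,0.03]
    - [0,0,0.03]
    - [0,0,0.03]
  angular:
    - [0,0,0]
    - [0,0,0]
    - [0,0,0]
    - [0,0,0]
    - [0,0,0]

```text
time_s: 11.8
position: [0.4867, -0.362, 0.0315]
tcp_rot: [-3.118, 0.381, 0.0]
wrist_force: [0.2, -0.2, -0.1]
finger_gap: 0.005
grasp_force: 0.0
```

```bash
python3 -c "
from h import *
f=[]
for i in range(4): a=imaging.grab_frame('side'); s=readout.get_state(); f.append(s['wrist_force'])
print(np.mean(f,0),units([.4865,-.362,.037])); cv2.imwrite('pics/p3.png',cv2.resize(a[170:240,350:420],(560,560),interpolation=2)[:,:,::-1])"
```

```text
[0.65990862 0.27936638 0.42192341] (array([ 0.4868, -0.3621,  0.0317]), array([-0.002,  0.   , -0.035]))
```

View pics/p3.png

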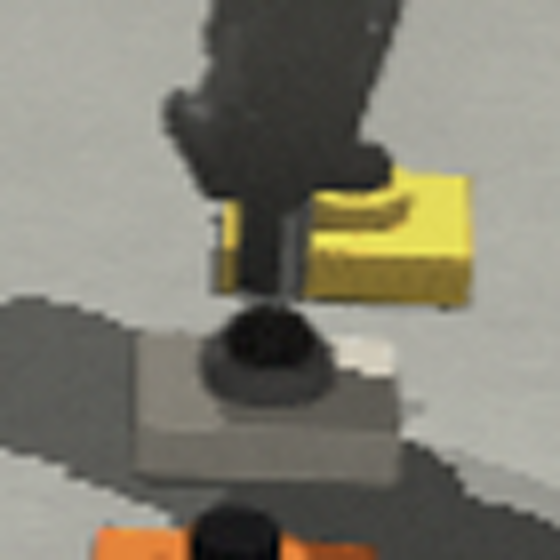

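The tip at (270,303) is nearly at the button, about 8–10 mm to go. I'll continue in small steps.

step_arm:
  gripper: [0,0,0,0,0]
  delta_pos:
    - [0,0,0.01]
    - [0,0,0.02]
    - [0,0,0.03]
    - [0,0,0.03]
    - [0,0,0.03]
  angular:
    - [0,0,0]
    - [0,0,0]
    - [0,0,0]
    - [0,0,0]
    - [0,0,0]

```text
time_s: 12.42
position: [0.4866, -0.362, 0.0269]
tcp_rot: [-3.118, 0.381, 0.001]
wrist_force: [0.0, -0.3, -0.5]
finger_gap: 0.005
grasp_force: 0.0
```

step_arm:
  gripper: [0,0,0,0]
  delta_pos:
    - [0,0,0.01]
    - [0,0,0.015]
    - [0,0,0.015]
    - [0,0,0.015]
  angular:
    - [0,0,0]
    - [0,0,0]
    - [0,0,0]
    - [0,0,0]

```text
time_s: 12.75
position: [0.4867, -0.3621, 0.0249]
tcp_rot: [-3.118, 0.382, 0.0]
wrist_force: [0.1, -0.3, 0.0]
finger_gap: -0.001
grasp_force: 0.0
```

step_arm:
  gripper: [0,0,0,0]
  delta_pos:
    - [0,0,0.01]
    - [0,0,0.015]
    - [0,0,0.015]
    - [0,0,0.015]
  angular:
    - [0,0,0]
    - [0,0,0]
    - [0,0,0]
    - [0,0,0]

```text
time_s: 13.08
position: [0.4867, -0.3621, 0.0226]
tcp_rot: [-3.118, 0.381, 0.0]
wrist_force: [0.4, 0.0, -0.3]
finger_gap: -0.001
grasp_force: 0.0
```

step_arm:
  gripper: [0,0,0,0]
  delta_pos:
    - [0,0,0.01]
    - [0,0,0.015]
    - [0,0,0.015]
    - [0,0,0.015]
  angular:
    - [0,0,0]
    - [0,0,0]
    - [0,0,0]
    - [0,0,0]

```text
time_s: 13.42
position: [0.4868, -0.3621, 0.0205]
tcp_rot: [3.118, -0.382, 0.0]
wrist_force: [0.2, 0.4, 1.6]
finger_gap: 0.0
grasp_force: 1.0
```

```bash
python3 -c "
from h import *
f=[]
for i in range(4): a=imaging.grab_frame('side'); s=readout.get_state(); f.append(s['wrist_force'])
print(np.mean(f,0),s['position'])
g=a[195:230,370:400].astype(int)
# profile down the tip/button column
for v in range(192,226): print(v,a[v,380:390:3].mean(1).astype(int).mean() if 0 else [int(a[v,u].mean()) for u in(380,383,386)],end=' ')"
```

```text
[-0.06173363  0.12316849  2.36105375] [ 0.48680073 -0.36208649  0.02049873]
192 [45, 45, 47] 193 [42, 46, 44] 194 [40, 43, 42] 195 [39, 39, 39] 196 [38, 40, 42] 197 [38, 38, 42] 198 [40, 38, 40] 199 [34, 38, 38] 200 [40, 36, 63] 201 [45, 32, 80] 202 [36, 34, 78] 203 [36, 34, 80] 204 [30, 32, 81] 205 [30, 32, 77] 206 [27, 33, 69] 207 [27, 26, 68] 208 [30, 30, 66] 209 [30, 27, 67] 210 [65, 33, 60] 211 [31, 76, 37] 212 [22, 37, 23] 213 [17, 23, 21] 214 [13, 22, 17] 215 [34, 20, 21] 216 [48, 49, 49] 217 [53, 58, 57] 218 [54, 54, 58] 219 [55, 56, 55] 220 [65, 55, 55] 221 [89, 87, 89] 222 [86, 87, 88] 223 [109, 105, 104] 224 [105, 104, 106] 225 [106, 103, 104]
```

Contact: 2.4 N up, with the tip right on the button. I'll press on to the stop.

step_arm:
  gripper: [0,0,0,0,0]
  delta_pos:
    - [0,0,0.01]
    - [0,0,0.02]
    - [0,0,0.03]
    - [0,0,0.03]
    - [0,0,0.03]
  angular:
    - [0,0,0]
    - [0,0,0]
    - [0,0,0]
    - [0,0,0]
    - [0,0,0]

```text
time_s: 14.03
position: [0.4868, -0.3621, 0.0165]
tcp_rot: [3.118, -0.381, 0.0]
wrist_force: [-1.8, 1.4, 8.9]
finger_gap: 0.001
grasp_force: 4.4
```

step_arm:
  gripper: [0,0,0,0,0]
  delta_pos:
    - [0,0,0.01]
    - [0,0,0.015]
    - [0,0,0.015]
    - [0,0,0.015]
    - [0,0,0.015]
  angular:
    - [0,0,0]
    - [0,0,0]
    - [0,0,0]
    - [0,0,0]
    - [0,0,0]

```text
time_s: 14.45
position: [0.4869, -0.3622, 0.0161]
tcp_rot: [3.117, -0.382, 0.002]
wrist_force: [-5.7, 4.0, 24.9]
finger_gap: 0.001
grasp_force: 12.6
```

Hard stop reached: the force rises with no further travel, about 6 mm below first contact. I'll release straight up and clear.

step_arm:
  gripper: [0,0,0,0,0]
  delta_pos:
    - [0,0,-0.04]
    - [0,0,-0.1]
    - [0,0,-0.3]
    - [0,0,-0.55]
    - [0,0,-0.8]
  angular:
    - [0,0,0]
    - [0,0,0]
    - [0,0,0]
    - [0,0,0]
    - [0,0,0]

```text
time_s: 14.87
position: [0.486, -0.3615, 0.1341]
tcp_rot: [-3.117, 0.381, 0.004]
wrist_force: [1.1, -0.7, -0.2]
finger_gap: -0.001
grasp_force: 0.0
```

step_arm:
  gripper: [0,0,0,0,0]
  delta_pos:
    - [0,0,-0.2]
    - [0,0,-0.3]
    - [0,0,-0.3]
    - [0,0,-0.3]
    - [0,0,-0.3]
  angular:
    - [0,0,0]
    - [0,0,0]
    - [0,0,0]
    - [0,0,0]
    - [0,0,0]

```text
time_s: 15.28
position: [0.486, -0.3617, 0.1775]
tcp_rot: [-3.117, 0.381, 0.003]
wrist_force: [-0.5, -0.2, -0.9]
finger_gap: -0.003
grasp_force: 0.0
```

```bash
python3 m.py; python3 f.py; python3 -c "
import cv2,numpy as np
a,b=[cv2.imread('pics/m%s.png'%c) for c in('top','side')]
cv2.imwrite('pics/fin.png',np.hstack([cv2.resize(a[190:320,190:320],(400,400)),cv2.resize(b[160:360,230:430],(400,400))]))"
```

```text
[ 0.48601799 -0.36169299  0.17751789]
top lens [(array([0.524, 0.132, 0.135]), 0.84)]
top bar_mid [(array([0.603, 0.088, 0.142]), 0.9)]
top slide_holder [(array([0.525, 0.125, 0.008]), 0.77)]
side lens [(array([0.521, 0.13 , 0.136]), 0.78)]
side bar_mid [(array([0.602, 0.088, 0.144]), 0.96)]
side slide_holder [(array([0.525, 0.128, 0.006]), 0.87)]
top [0.5252942  0.12970482 0.05101655] ang 0.5117723426665176 R 0.18317449970092212
side [0.52918262 0.09321456 0.07086002] ang 0.32909927877044354 R 0.1646537109070181
```

View pics/fin.png

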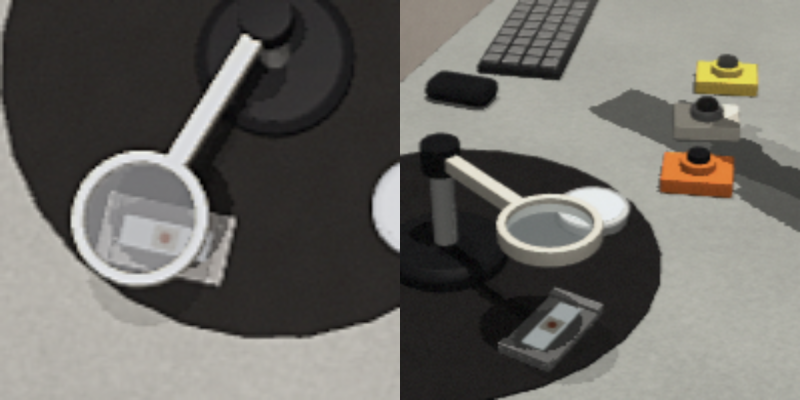

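The lens, at (0.525, 0.130), is over the slide, and the apparent offset in the top view is parallax. The white box's button is back up, and nothing else has moved. I'll hand it in.

```bash
python3 -c "
from workcell import ticket
print(ticket.finish_job())"
```

```text
the job is handed in; nothing more can be done
None
```

I pushed the lens to within about 2 mm of centre over the slide, pressed the white box's lamp button to its stop and let it come back up, and handed the job in; I did not see the lamp itself light.

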